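Hang the desk pail by its bail

ROBOT

A 6-joint arm with a two-finger parallel gripper is mounted at the origin on the work surface. World frame = base frame: x ahead of the robot, y to its left, z up, the work surface at z = 0. Lengths are in m, angles in degrees, forces in N, time in s.
With the tool pointing down it reaches from about 0.375 to 0.975 m from the base axis. Payload 3.8 kg.
Tool frame: the origin (TCP) lies at the very end of the fingers, on their centre line; the grasp point (between the pads) lies 19 mm behind it; z points along the fingers, y is the line along which they close (so a half turn about z gives the same grasp; the last joint's range is limited). The gripper opens to 85 mm and grips with 20 to 120 N. Pads are 22 mm wide; open, the fingers measure 114 mm over their backs; the gripper's body (76 mm by 85 mm) begins 54 mm behind the grasp point. The pads swing forward as they close: fully open they stand 13 mm farther back than shut.
Start: joints at [-76.828, 15.12, 91.902, -0, 72.978, -2.114], TCP at [0.178, -0.651, 0.231] pointing down, gripper open.
Joint ranges: [-150.88, 150.88], [-54.13, 125.18], [17.81, 147.31], [-75.09, 255.09], [0, 152.58], [-146.25, 146.25]. Speed limits (degrees/s): [147.25, 147.25, 180, 180, 180, 180].

INTERFACE

Orientations are given as [roll, pitch, yaw] about the fixed x, y, z axes, in that order (R = Rz(yaw) Ry(pitch) Rx(roll)).
In Python, from rig import r gives the robot as it stands.
- The arm moves only by the shell command python3 -m jog 'ROWS' [OPENING] [FORCE]. ROWS is rows parted by semicolons, their numbers by spaces, 1 to 20 of them, each of 6 numbers: dx, dy, dz in m, then a rotation vector rx, ry, rz in degrees; each row is the pose to reach, as a shift and turn from the pose commanded when the command began, along the tool's axes at that moment; what a row does not reach only later rows make up. A row lasts 1/12 s, in which the tool goes at most 0.0417 m and 7.16 degrees, less where a joint would pass 70% of its speed; a pose out of reach is approached as far as the arm can. OPENING is the finger opening in m, set as the command begins (- or left out keeps the last). The fingers move at their own pace and stop on an object; FORCE is the grip in N (left out, the last holds). Time passes only in rows, so rows that do not move let the fingers close. It prints the time, the measured TCP pose, the force, the opening and the grip force at its end.
- r.get_obs(): the state, without advancing time (a new reading comes with each control period).
- r.read_camera(name): name is "scene" or "top" or "wrist"; returns the picture (400x640x3 uint8, red, green, blue); there is no depth.
- r.calibration(name): a dict with "camera_matrix" (3x3 intrinsics, pixels), "pose" (4x4, takes a point from camera to world coordinates). Camera axes: x right, y up, looking along -z (the intrinsics and any distortion apply to the point x, -y, -z); pixel columns grow to the right and rows downward; lengths in m; the calibration is good to about 2 mm. A picture is of the moment at which its call begins: read the wrist's pose just before it. calibration takes no time and is no camera call; for the wrist camera it gives the pose at the moment of the call.
- r.hand_in(): hands the job in; it is judged then, once.
The state is a dict: "clock": time; "q": joint angles; "joint_vel": joint speeds; "tau": joint torques, N m; "position": TCP position; "tcp_rot": TCP orientation; "contact_force": force on the tool from outside, world axes, zero at the start; "moment": the same for the moment, N m; "opening": finger opening in m; "grip_force": force on a finger pad.
Only numpy, scipy, OpenCV 4.12 (cv2) and the standard library are available. Lean on these libraries where they do the work, as an engineer would, in place of code of your own. Each camera call takes 0.05 s, during which the arm holds its last target. There are 200 camera calls.

TASK

The little metal pail of desk odds and ends stands on the desk with its wire bail folded down: swing the bail up until it stands upright while the pail stays standing on the desk, then carry the pail level by the bail to the two-pronged hook stand and lower it gently until both prongs carry the bail, only then letting go, so that it hangs free. The hook bar can be clamped at any height, so feel for it and do not press or drop things on it; leave the other things on the desk alone.

Things in the scene. Friction and masses are not known exactly. Their poses are not given: they have to be found in the camera images.
- pail: Open metal pail, 90 high, 86 across at foot, 100 at rim, 0.47 to 0.75 kg, easily tipped when pushed at the top, loose on the desk, erasers and clips in the bottom. Origin: centre of underside; z up its axis. The bail pivots are on the rim at x = 0, y = -54 and +54, z = 80; the folded bail points to the pail's -x. Stands left or right of the desk's middle, turned up to 0.6 rad.
- bail (a joint): Swing of the wire bail about the pail's y axis through the pivots: 0 level (folded to the pail's -x), 1.57 upright, stop at 1.65. It starts at 0.05 to 0.4 and stays where it is left (friction 0.035 N m: under 1 N at the sleeve moves it).
- bail_grip (a point): Centre of the bail's grip sleeve, 92 from the pivot line. Sleeve: dark wood, 10 diameter, 32 long along y, rolls freely on the wire: a pail held by it hangs like a pendulum. Bail: flat U of 4 mm wire, 109 wide, crosspiece straight for 43 either side of the sleeve's middle. Frame parallel to the pail's at joint 0, turns with the bail. Folded, 29 or more of free air between sleeve and rim.
- stand: Fixed hook stand, dark steel on a wooden foot. Origin: on the desk, right below the bottom of the two hook hollows; z up. Two parallel 8 mm prongs at y = -34 and +34 come from the post, sloping down to a hollow at x = 0 (12 flat), then turn up to tips at x = -24, 26 above the hollow. A hung bail lies along the stand's y, sleeve between the prongs. Over 20 N on the stand is too much.
- post_top (a point): Top of the stand's 16 mm post, at x = +100 of the stand, 304 high. Foot: 90 x 130 x 12, x = 65 to 155. The bar with the prongs is clamped at an unmeasured height: the centre of a wire lying in the hollows is 217 to 242 above the desk. From there the prongs reach 10 down and 24 up (tips and bar): come in from the tips' side, bail crosspiece above them, pail rim below.
- paperweight: Bystander: marble dome, 68 across, 26 high; origin under its centre.
- stapler: Bystander: desk stapler, 130 x 34 x 40 high; origin under its middle, long axis x.
- mug: Bystander: white mug, 80 across, 95 high, handle to its +y; origin under its centre.
- books: Bystander: stack of two books, 170 x 240 x 43 high; origin under its centre.
- tape: Bystander: roll of tape lying flat, 72 across, 20 high; origin under its centre.
Things that resemble listed ones, but are neither listed nor needed, are in the scene too. Leave any blue or purple look-alike of the pail alone.

How it is judged (in metres and radians):
On the way, in this order (a step that is already met when the one before it is completed fails the run):
1. the bail is upright (within 0.2 rad) while the pail still stands level on the desk (value of joint bail above 1.37 rad and height (world z) of pail below 0.008 m and angle between pail's own z axis and vertical below 0.15 rad), for 0.2 s.
2. the pail, still held in the fingers, rests with its bail on the prongs over the hollows (more than 1 N on the stand) (contact force between pail and stand above 1 N and contact force between the fingers and pail above 0.3 N and height (world z) of pail above 0.03 m and x of bail_grip in the frame of stand between -0.015 and 0.015 m and y of bail_grip in the frame of stand between -0.02 and 0.02 m), for 0.1 s.
At the end, for the whole second after the job is handed in: The pail hangs by its bail in the hollows of both prongs, clear of the desk (underside above 30 mm), its sleeve within 15 mm of the hollows along the prongs and 20 mm sideways, within 0.25 rad of level, slower than 0.08 m/s, and the stand carries it (more than 1.5 N) (contact force between pail and stand above 1.5 N and height (world z) of pail above 0.03 m and angle between pail's own z axis and vertical below 0.25 rad and linear speed of pail below 0.08 m/s and x of bail_grip in the frame of stand between -0.015 and 0.015 m and y of bail_grip in the frame of stand between -0.02 and 0.02 m); the robot touches nothing.
It fails at once if more than 20 N between pail or bail and the hook stand (contact force between pail and stand above 20 N).
It fails at once if the robot pushes on the hook stand with more than 20 N (contact force between any of the arm, the fingers and stand above 20 N).
It fails at once if the pail tips over 0.5 rad and spills (angle between pail's own z axis and vertical above 0.5 rad).
It fails at once if another thing on the desk is moved more than 30 mm (distance of any of paperweight, stapler, mug, books, tape from where it was at the start of the episode above 0.03 m).
It also fails if it takes over 72 s, if anything falls off the work surface, if the arm or the gripper's body presses on something with over 40 N, if the wrist force passes 120 N, or if a joint passes its speed limit or range.

## Working session

There is one attempt and no reset: what is moved stays moved. The work goes in short steps, Python scripts to look and compute and a shell command to move; the robot and the scene stay as the last step left them, time stands still between calls to the robot, and variables do not carry over. Pictures are saved under pics/ and viewed, at most 10 in all, crops included, and the job is handed in when it is done.

```bash
mkdir -p pics; ls
python3 - <<'E'
from rig import r
import cv2,numpy as np
np.set_printoptions(precision=4,suppress=True)
for n in ("scene","top"):
    cv2.imwrite(f"pics/{n}0.png",r.read_camera(n)[:,:,::-1]); c=r.calibration(n); print(n,c)
o=r.get_obs(); print(o)
E
```

```text
pics
scene {'camera_matrix': array([[411.0465,   0.    , 324.4532],
       [  0.    , 411.0465, 196.4685],
       [  0.    ,   0.    ,   1.    ]]), 'pose': array([[-0.0773, -0.6504,  0.7556,  1.3912],
       [ 0.997 , -0.0579,  0.0521,  0.0413],
       [ 0.0099,  0.7573,  0.6529,  0.9655],
       [ 0.    ,  0.    ,  0.    ,  1.    ]])}
top {'camera_matrix': array([[388.2846,   0.    , 318.501 ],
       [  0.    , 388.2846, 206.1678],
       [  0.    ,   0.    ,   1.    ]]), 'pose': array([[ 0.0226,  0.9895, -0.1426,  0.2908],
       [-0.9997,  0.0219, -0.0067, -0.0333],
       [-0.0035,  0.1427,  0.9898,  1.6337],
       [ 0.    ,  0.    ,  0.    ,  1.    ]])}
{'clock': 0.1, 'q': array([-76.8245,  15.1647,  91.975 ,   0.0006,  72.976 ,  -2.1148]), 'joint_vel': array([-0.0815, -0.1446, -0.1372, -0.0244,  0.0941, -0.0329]), 'tau': array([  0.0009, -51.6704, -36.859 ,  -0.    ,   0.0062,  -0.    ]), 'position': array([ 0.1778, -0.6505,  0.2301]), 'tcp_rot': array([-179.8845,   -0.0048,   15.2902]), 'contact_force': array([ 0.0835,  0.317 , -0.0877]), 'moment': array([ 0.0048, -0.0231,  0.0196]), 'grip_force': 0.0, 'opening': 0.08501370632014789}
```

View pics/scene0.png

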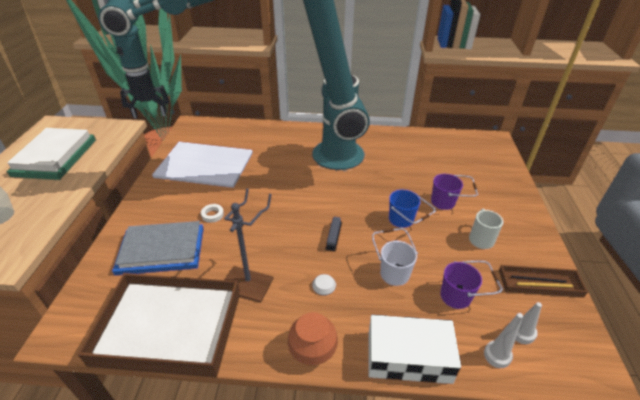

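View pics/top0.png

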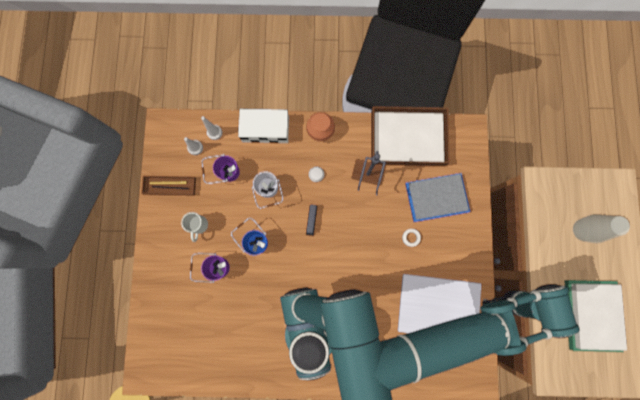

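Scene: silver pail at (397,262), with the stand's post base at (250,280) and its prongs at about (255,205). In the top view the pail is at (265,185) with its bail towards the robot, and the stand is at (371,172). I'll zoom in on these.

Run:
```python
import cv2,numpy as np
t=cv2.imread('pics/top0.png');s=cv2.imread('pics/scene0.png')
def c(i,x,y,w=66,h=50): return cv2.resize(i[y:y+h,x:x+w],(396,300),interpolation=cv2.INTER_CUBIC)
a=np.vstack([np.hstack([c(t,235,165),c(t,340,145)]),np.hstack([cv2.resize(s[225:295,360:452],(396,300),interpolation=cv2.INTER_CUBIC),cv2.resize(s[180:305,200:365],(396,300),interpolation=cv2.INTER_CUBIC)])])
cv2.imwrite('pics/crop0.png',a)
```

```text
(no output)
```

View pics/crop0.png

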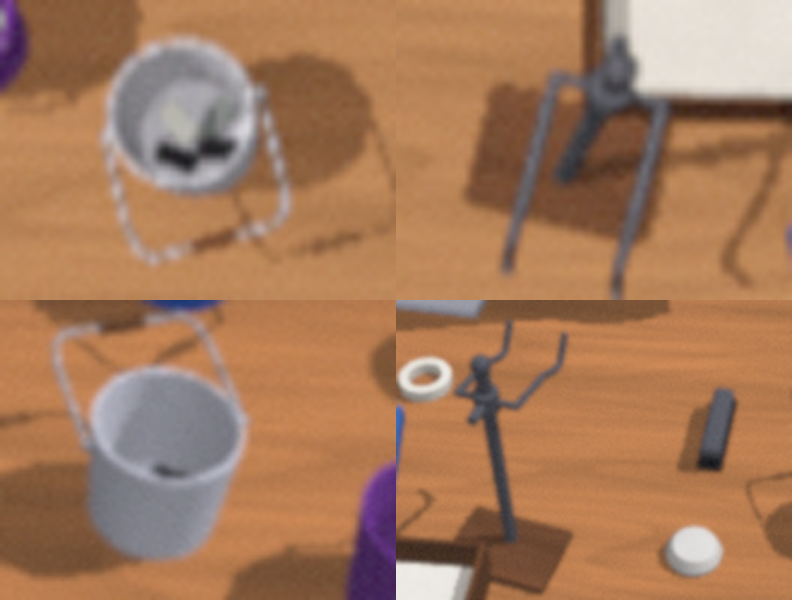

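```bash
cat > h.py <<'E'
import numpy as np
def ray(c,u,v):
    K=c["camera_matrix"];P=c["pose"]
    d=P[:3,:3]@np.array([(u-K[0,2])/K[0,0],-(v-K[1,2])/K[1,1],-1]);return P[:3,3],d/np.linalg.norm(d)
def tri(rays):
    A=sum(np.eye(3)-np.outer(d,d) for o,d in rays);b=sum((np.eye(3)-np.outer(d,d))@o for o,d in rays)
    p=np.linalg.solve(A,b);return p,max(np.linalg.norm(np.cross(d,p-o)) for o,d in rays)
E
python3 - <<'E'
from rig import r
from h import *
np.set_printoptions(precision=4,suppress=True)
T=r.calibration("top");S=r.calibration("scene")
for n,a,b in [("sleeve",(270.5,205.5),(389,230.6)),("piv+y",(253,187),(415.8,253.5)),("piv-y",(278,180.3),(380.4,258.4)),
 ("tip+y",(358.5,189.7),(270,195)),("tip-y",(376.7,193.7),(247.5,189.6)),("posttop",(377,155),(235.4,207))]:
    p,e=tri([ray(T,*a),ray(S,*b)]);print(n,p,e)
def gnd(c,u,v,z):
    o,d=ray(c,u,v);return o+d*(z-o[2])/d[2]
for uv in [(356+0,160),(352.3,178.5),(380,185)]: print("foot",gnd(T,*uv,0.012))
E
```

```text
sleeve [0.5124 0.1733 0.0857] 0.0025667563260447336
piv+y [0.5885 0.2483 0.0764] 0.0017670847153146627
piv-y [0.6179 0.1467 0.0791] 0.0015215465553034364
tip+y [ 0.5557 -0.1666  0.2374] 0.0019240800888372636
tip-y [ 0.5416 -0.2321  0.2401] 0.0025658630399661344
posttop [ 0.6717 -0.2261  0.2936] 0.001753425284339398
foot [ 0.7282 -0.1786  0.012 ]
foot [ 0.6468 -0.1636  0.012 ]
foot [ 0.6211 -0.2816  0.012 ]
```

```bash
cat >> h.py <<'E'
from scipy.spatial.transform import Rotation as R
def go(o,p,rpy):
    A=R.from_euler('xyz',o["tcp_rot"],degrees=True);B=R.from_euler('xyz',rpy,degrees=True)
    print(np.round(A.inv().apply(np.array(p)-o["position"]),4),np.round((A.inv()*B).as_rotvec(degrees=True),2))
E
python3 - <<'E'
from rig import r
from h import *
o=r.get_obs();go(o,[0.45,0.15,0.30],[180,0,105.5]);go(o,[0.45,0,0.30],[180,0,90])
E
```

```text
[ 0.4736 -0.7005 -0.0685] [-9.000e-02 -9.000e-02 -9.021e+01]
[ 0.4341 -0.5558 -0.0688] [ -0.1   -0.08 -74.71]
```

```bash
A="0.4736 -0.7005 -0.0685 0 0 -90.2"; python3 -m jog '0.06 -0.09 -0.035 0 0 -11; 0.12 -0.18 -0.0685 0 0 -22; 0.18 -0.265 -0.0685 0 0 -34; 0.24 -0.35 -0.0685 0 0 -45; 0.24 -0.35 -0.0685 0 0 -45; 0.24 -0.35 -0.0685 0 0 -45; 0.24 -0.35 -0.0685 0 0 -45; 0.30 -0.44 -0.0685 0 0 -56; 0.36 -0.53 -0.0685 0 0 -67; 0.42 -0.62 -0.0685 0 0 -79; 0.4736 -0.7005 -0.0685 0 0 -90.2;0.4736 -0.7005 -0.0685 0 0 -90.2;0.4736 -0.7005 -0.0685 0 0 -90.2;0.4736 -0.7005 -0.0685 0 0 -90.2;0.4736 -0.7005 -0.0685 0 0 -90.2;0.4736 -0.7005 -0.0685 0 0 -90.2;0.4736 -0.7005 -0.0685 0 0 -90.2;0.4736 -0.7005 -0.0685 0 0 -90.2;0.4736 -0.7005 -0.0685 0 0 -90.2;0.4736 -0.7005 -0.0685 0 0 -90.2' 0.026 20
python3 - <<'E'
from rig import r
from h import *
go(r.get_obs(),[0.45,0.15,0.30],[180,0,105.5])
E
```

```text
clock: 1.77
position: [0.4441, 0.1344, 0.2991]
tcp_rot: [-180.0, 0.0, 105.5]
contact_force: [0.7, -0.8, 0.9]
opening: 0.0258
grip_force: 0.0
[ 0.0135  0.0099 -0.0009] [-0.    0.01  0.03]
```

Close enough. Next I take wrist views from two places.

```bash
cat > look.py <<'E'
import sys,pickle,cv2
from rig import r
n=sys.argv[1];c=r.calibration("wrist");cv2.imwrite(f"pics/{n}.png",r.read_camera("wrist")[:,:,::-1]);pickle.dump(c,open(f"pics/{n}.pkl","wb"))
E
python3 -m jog '0 0 0 0 0 0;0 0 0 0 0 0;0 0 0 0 0 0' >/dev/null; python3 look.py w1; python3 -m jog '0.03 0 0 0 0 0;0.05 0 0 0 0 0;0.05 0 0 0 0 0;0.05 0 0 0 0 0;0.05 0 0 0 0 0'; python3 look.py w2; python3 -c "
import cv2,numpy as np
cv2.imwrite('pics/w12.png',np.vstack([cv2.resize(cv2.imread(f'pics/w{i}.png'),(480,300)) for i in (1,2)]))"
```

```text
clock: 2.48
position: [0.431, 0.1788, 0.2994]
tcp_rot: [180.0, 0.0, 105.4]
contact_force: [1.3, -1.5, 0.9]
opening: 0.026
grip_force: 0.0
```

View pics/w12.png

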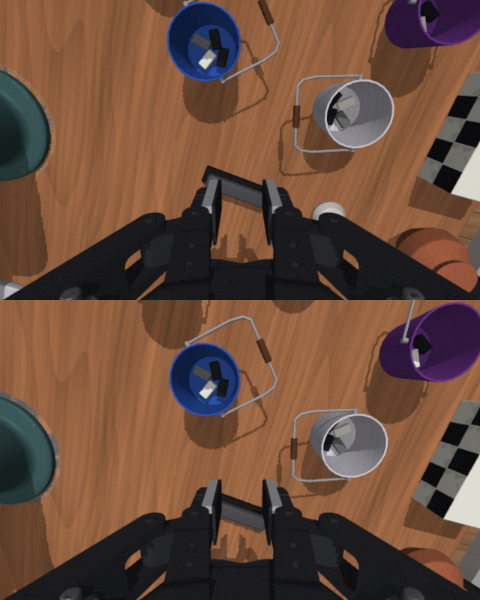

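Wrist views: silver pail's sleeve is at (396,155) in w1 and (392,197) in w2 at full resolution. I'll refine by colour and triangulate.

Run:
```python
import cv2,pickle
from rig import r
from h import *
np.set_printoptions(precision=4,suppress=True)
L=[ray(r.calibration("top"),270.5,205.5),ray(r.calibration("scene"),389,230.6)]
W=[];E=[[],[]]
for n,(u,v) in (("w1",(396,155)),("w2",(392,197))):
    c=pickle.load(open(f"pics/{n}.pkl","rb"));im=cv2.imread(f"pics/{n}.png").astype(int)
    p=im[v-22:v+23,u-14:u+15];m=(p.sum(2)<215)&(p[:,:,2]>p[:,:,0]+20)
    y,x=np.nonzero(m);print(n,len(x),x.mean()+u-14,y.mean()+v-22,x.std(),y.std(),y.min()+v-22,y.max()+v-22)
    W.append(ray(c,x.mean()+u-14,y.mean()+v-22))
    for k,yy in enumerate((y.min(),y.max())): E[k].append(ray(c,x[np.abs(y-yy)<4].mean()+u-14,yy+v-22))
print(tri(W),tri(W+L))
# on z-plane of wire
for o,d in W: print(o+d*(0.088-o[2])/d[2])
a,b=[np.mean([o+d*(0.088-o[2])/d[2] for o,d in e],0) for e in E];print(a,b,np.linalg.norm(a-b),"yaw y-axis",np.degrees(np.arctan2(-(a-b)[0],(a-b)[1])))
```

```text
w1 323 395.57275541795667 156.23839009287926 4.982644879259529 8.616106302192183 140 177
w2 275 392.1018181818182 197.6290909090909 4.530763167065021 7.866653966464979 184 215
(array([0.5174, 0.17  , 0.0799]), np.float64(0.00012682320768622922)) (array([0.5142, 0.1721, 0.0885]), np.float64(0.003429921275648432))
[0.5155 0.1707 0.088 ]
[0.515  0.1717 0.088 ]
[0.5094 0.1869 0.088 ] [0.5331 0.1534 0.088 ] 0.04104074126181603 yaw y-axis 35.235189609580225
```

Run:
```python
from rig import r
from h import *
o=r.get_obs();go(o,[0.515,0.172,0.13],[180,0,105.4]);go(o,[0.515,0.172,0.069],[180,0,105.4])
```

```text
[-0.0287  0.0791  0.1694] [ 0.01  0.03 -0.02]
[-0.0287  0.0791  0.2304] [ 0.01  0.03 -0.02]
```

```bash
python3 -m jog '-0.01 0.03 0 0 0 0; -0.02 0.06 0 0 0 0; -0.0287 0.0791 0.02 0 0 0;-0.0287 0.0791 0.05 0 0 0;-0.0287 0.0791 0.08 0 0 0;-0.0287 0.0791 0.11 0 0 0;-0.0287 0.0791 0.14 0 0 0;-0.0287 0.0791 0.155 0 0 0;-0.0287 0.0791 0.1694 0 0 0;-0.0287 0.0791 0.1694 0 0 0;-0.0287 0.0791 0.1694 0 0 0'; python3 look.py w3
```

```text
clock: 3.45
position: [0.5143, 0.1725, 0.1292]
tcp_rot: [-179.9, 0.0, 105.4]
contact_force: [0.1, 0.9, 0.4]
opening: 0.0258
grip_force: 0.0
```

View pics/w3.png

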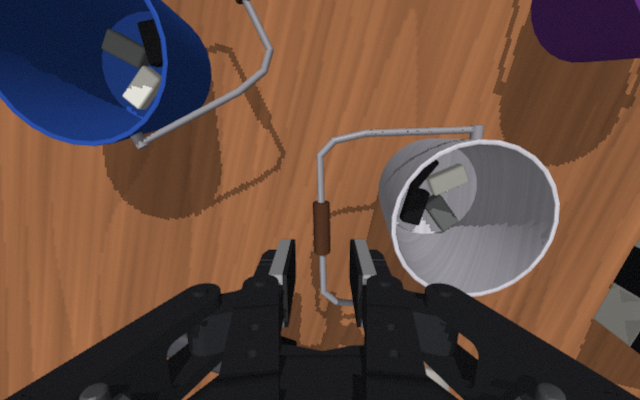

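Sleeve at (321,228), spanning rows 201–255, centred between the fingers (about 290 and 352). Next I check its place along the fingers' width by triangulation.

Run:
```python
import pickle
from rig import r
from h import *
np.set_printoptions(precision=4,suppress=True)
C=[pickle.load(open(f"pics/w{i}.pkl","rb")) for i in (1,2,3)]
L=[ray(C[0],395.6,155.5),ray(C[1],392.1,197.3),ray(C[2],321,228)]
p,e=tri(L);print(p,e)
q=[(lambda o,d:o+d*(p[2]-o[2])/d[2])(*ray(C[2],321,v)) for v in (201,255)];print(q,np.linalg.norm(q[0]-q[1]))
for n,uv in (("pivA",(480,131)),):print(n,(lambda o,d:o+d*(.08-o[2])/d[2])(*ray(C[2],*uv)))
o=r.get_obs();go(o,[p[0],p[1],p[2]-.019],[180,0,105.4])
```

```text
[0.5137 0.1723 0.0925] 0.0006599620536096862
[array([0.509 , 0.1881, 0.0925]), array([0.518 , 0.1554, 0.0925])] 0.03395428173491469
pivA [0.5876 0.25   0.08  ]
[-0.0002 -0.0018  0.057 ] [0.02 0.01 0.02]
```

```bash
python3 -m jog '0 0 0.02 0 0 0;0 -0.001 0.04 0 0 0;0 -0.001 0.06 0 0 0;0 -0.001 0.06 0 0 0;0 -0.001 0.06 0 0 0' && python3 -m jog '0 0 0 0 0 0;0 0 0 0 0 0;0 0 0 0 0 0;0 0 0 0 0 0;0 0 0 0 0 0;0 0 0 0 0 0' 0.004 25
```

```text
clock: 3.92
position: [0.514, 0.1733, 0.0705]
tcp_rot: [-180.0, 0.0, 105.5]
contact_force: [-0.4, 0.3, 0.5]
opening: 0.0261
grip_force: 0.0
clock: 4.42
position: [0.5135, 0.1737, 0.0702]
tcp_rot: [-180.0, -0.0, 105.5]
contact_force: [-3.4, 1.5, 0.5]
opening: 0.009
grip_force: 24.4
```

```bash
python3 -m jog '0 0.0005 -0.0055 0 0 0;0 0.0015 -0.011 0 0 0;0 0.003 -0.0175 0 0 0;0 0.0053 -0.0242 0 0 0;0 0.008 -0.0305 0 0 0;0 0.011 -0.0368 0 0 0;0 0.011 -0.0368 0 0 0;0 0.011 -0.0368 0 0 0'
```

```text
clock: 5.08
position: [0.5251, 0.1768, 0.1077]
tcp_rot: [179.9, -0.0, 105.5]
contact_force: [-2.6, 1.8, 0.9]
opening: 0.0091
grip_force: 24.6
```

```bash
python3 -m jog '0 0.0035 -0.006 0 0 0;0 0.0075 -0.0116 0 0 0;0 0.012 -0.017 0 0 0;0 0.0166 -0.0219 0 0 0;0 0.0218 -0.0265 0 0 0;0 0.0272 -0.0307 0 0 0;0 0.033 -0.0346 0 0 0;0 0.039 -0.0379 0 0 0;0 0.039 -0.0379 0 0 0;0 0.039 -0.0379 0 0 0'
```

```text
clock: 5.92
position: [0.5626, 0.187, 0.1449]
tcp_rot: [180.0, -0.0, 105.5]
contact_force: [1.7, 1.2, -2.8]
opening: 0.0091
grip_force: 24.6
```

```bash
python3 -m jog '0 0.006 -0.0015 0 0 0;0 0.0127 -0.0038 0 0 0;0 0.019 -0.006 0 0 0;0 0.0261 -0.0072 0 0 0;0 0.031 -0.008 0 0 0;0 0.0355 -0.008 0 0 0;0 0.0355 -0.008 0 0 0;0 0.0355 -0.008 0 0 0;0 0.0355 -0.008 0 0 0;0 0.0355 -0.008 0 0 0'
python3 - <<'E'
from rig import r
import cv2,numpy as np
a=r.read_camera("scene")[:,:,::-1][170:310,340:490];cv2.imwrite("pics/s1.png",cv2.resize(a,(600,560),interpolation=cv2.INTER_CUBIC))
E
```

```text
clock: 6.75
position: [0.5965, 0.1966, 0.1532]
tcp_rot: [179.9, -0.0, 105.5]
contact_force: [-0.9, 1.6, 3.4]
opening: 0.0093
grip_force: 25.1
```

View pics/s1.png

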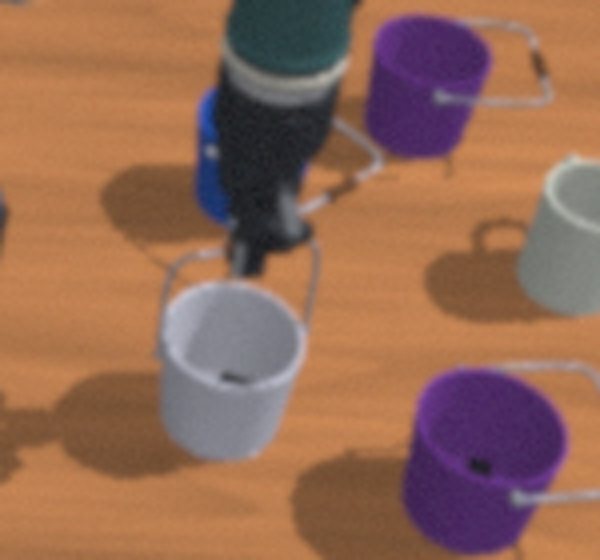

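Pail at about (230,365) stands level with its bail upright in the fingers. I nudge a little further, hold, then lift.

```bash
python3 -m jog '0 0.004 -0.001 0 0 0;0 0.004 -0.0015 0 0 0;0 0.004 -0.0015 0 0 0;0 0.004 -0.0015 0 0 0;0 0.004 -0.0015 0 0 0;0 0.004 -0.0015 0 0 0' - 45; python3 -m jog '0 0 -0.003 0 0 0;0 0 -0.008 0 0 0;0 0 -0.014 0 0 0;0 0 -0.02 0 0 0;0 0 -0.03 0 0 0;0 0 -0.04 0 0 0;0 0 -0.05 0 0 0;0 0 -0.06 0 0 0;0 0 -0.07 0 0 0;0 0 -0.08 0 0 0;0 0 -0.09 0 0 0;0 0 -0.1 0 0 0;0 0 -0.105 0 0 0;0 0 -0.105 0 0 0'
python3 - <<'E'
from rig import r
from h import *
go(r.get_obs(),[0.475,-0.183,0.2566],[180,0,77.7]); print(r.calibration("scene")["pose"][:3,3])
E
```

```text
clock: 7.3
position: [0.5997, 0.1972, 0.1535]
tcp_rot: [-179.9, 0.0, 105.5]
contact_force: [0.1, 1.5, -1.0]
opening: 0.0082
grip_force: 43.8
clock: 8.47
position: [0.6011, 0.1977, 0.2614]
tcp_rot: [179.8, -0.0, 105.5]
contact_force: [0.6, 1.3, -5.1]
opening: 0.0083
grip_force: 43.9
[-0.3332 -0.2232  0.0041] [ 0.19 -0.05 27.79]
[1.39118859 0.04130964 0.96547827]
```

```bash
python3 -m jog '-0.002 -0.0013 0 0 0 0;-0.006 -0.004 0 0 0 0.5;-0.012 -0.008 0 0 0 1;-0.02 -0.0134 0 0 0 2;-0.029 -0.0194 0 0 0 3;-0.039 -0.026 0 0 0 3.5;-0.05 -0.0335 0 0 0 4.3;-0.062 -0.0415 0 0 0 5.2;-0.074 -0.0495 0 0 0 6.2;-0.086 -0.0575 0 0 0 7.2;-0.098 -0.0655 0 0 0 8.2;-0.11 -0.0735 0 0 0 9.2;-0.122 -0.0815 0 0 0 10.2;-0.134 -0.0895 0 0 0 11.2;-0.145 -0.097 0 0 0 12.1;-0.154 -0.103 0 0 0 12.8;-0.161 -0.108 0 0 0 13.4;-0.166 -0.111 0 0 0 13.7;-0.168 -0.1125 0 0 0 13.9;-0.168 -0.1125 0 0 0 13.9';  python3 - <<'E'
from rig import r
from h import *
go(r.get_obs(),[0.475,-0.183,0.2615],[180,0,77.7])
E
```

```text
clock: 10.13
position: [0.5365, 0.0051, 0.2592]
tcp_rot: [180.0, -0.0, 91.5]
contact_force: [-1.0, 0.0, -4.5]
opening: 0.0083
grip_force: 43.9
[-0.1863 -0.0666 -0.0023] [ 1.000e-02 -0.000e+00  1.384e+01]
```

```bash
python3 -m jog '-0.002 -0.0007 0 0 0 0;-0.006 -0.002 0 0 0 0.5;-0.012 -0.0043 0 0 0 1;-0.02 -0.007 -0.001 0 0 2;-0.03 -0.0107 -0.001 0 0 2.5;-0.042 -0.015 -0.002 0 0 3.3;-0.055 -0.0196 -0.002 0 0 4.2;-0.068 -0.0243 -0.002 0 0 5.1;-0.081 -0.029 -0.002 0 0 6;-0.094 -0.0336 -0.002 0 0 7;-0.107 -0.038 -0.002 0 0 8;-0.12 -0.043 -0.002 0 0 9;-0.133 -0.0475 -0.002 0 0 10;-0.145 -0.052 -0.002 0 0 10.8;-0.156 -0.056 -0.002 0 0 11.6;-0.166 -0.0593 -0.002 0 0 12.3;-0.174 -0.062 -0.002 0 0 13;-0.18 -0.0643 -0.002 0 0 13.5;-0.184 -0.0658 -0.002 0 0 13.84;-0.1863 -0.0666 -0.002 0 0 13.84';  python3 -m jog '0 0 0 0 0 0;0 0 0 0 0 0;0 0 0 0 0 0;0 0 0 0 0 0;0 0 0 0 0 0;0 0 0 0 0 0';python3 look.py w4;  python3 - <<'E'
from rig import r
import cv2,numpy as np
a=[]
T=r.read_camera("top")[:,:,::-1];cv2.imwrite("pics/t2.png",T);S=r.read_camera("scene")[:,:,::-1];cv2.imwrite("pics/s2.png",S)
w=cv2.resize(cv2.imread("pics/w4.png"),(440,275))
b=cv2.resize(S[150:300,190:350],(320,300),interpolation=cv2.INTER_CUBIC);t=cv2.resize(T[140:240,325:425],(275,275))
cv2.imwrite("pics/m2.png",np.vstack([np.hstack([w,t]),cv2.resize(S[160:300,190:390],(715,320) if 0 else (715,500),interpolation=cv2.INTER_CUBIC)[:320]]))
E
```

```text
clock: 11.8
position: [0.475, -0.1831, 0.2611]
tcp_rot: [-180.0, -0.0, 77.7]
contact_force: [-0.9, -1.3, -5.6]
opening: 0.0084
grip_force: 43.8
clock: 12.3
position: [0.4752, -0.1823, 0.2611]
tcp_rot: [-180.0, -0.0, 77.8]
contact_force: [-0.6, -0.2, -5.1]
opening: 0.0082
grip_force: 43.8
```

View pics/m2.png

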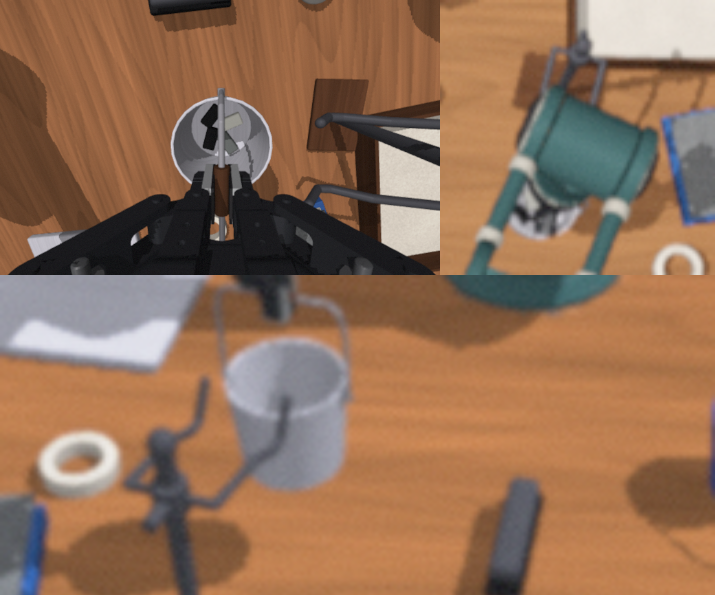

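The wrist view shows the two prong tips at about (467,176) and (458,276) at full resolution. The scene view confirms the tips at (270,195) and (248,189). The pail hangs level, robot-side of the stand.

Run:
```python
import pickle
from rig import r
from h import *
np.set_printoptions(precision=4,suppress=True)
w=pickle.load(open("pics/w4.pkl","rb"));S=r.calibration("scene");T=r.calibration("top")
P=[]
for W,s,t in (((467,176),(270.3,195),(358.5,189.7)),((458,276),(247.6,189.4),(376.7,193.7))):
    a,b,c=ray(w,*W),ray(S,*s),ray(T,*t);print(tri([a,b]),tri([a,c]),tri([a,b,c]));P.append(tri([a,b,c])[0])
    print([ (lambda o,d:o+d*(z-o[2])/d[2])(*a) for z in (.24,.26)])
m=(P[0]+P[1])/2;d=P[0]-P[1];print(m,np.linalg.norm(d),np.degrees(np.arctan2(-d[0],d[1])))
```

```text
(array([ 0.5563, -0.1644,  0.2383]), np.float64(0.0006935284343489419)) (array([ 0.5581, -0.1681,  0.2315]), np.float64(0.0014313490592617192)) (array([ 0.5561, -0.1659,  0.2378]), np.float64(0.0026668532422352673))
[array([ 0.5557, -0.1646,  0.24  ]), array([ 0.5477, -0.1587,  0.26  ])]
(array([ 0.5451, -0.2248,  0.2412]), np.float64(0.003971363064320091)) (array([ 0.55  , -0.2371,  0.216 ]), np.float64(0.0036150775235675686)) (array([ 0.5436, -0.229 ,  0.239 ]), np.float64(0.007007769188360268))
[array([ 0.5454, -0.2209,  0.24  ]), array([ 0.5386, -0.2082,  0.26  ])]
[ 0.5498 -0.1974  0.2384] 0.0643992887832533 -11.200025857372884
```

Run:
```python
from rig import r
from h import *
o=r.get_obs();go(o,[0.573,-0.2045,0.2495],[180,0,77.7])
```

```text
[-0.0008  0.1003  0.0116] [-0.    0.    0.06]
```

```bash
python3 -m jog '0 0 0.003 0 0 0;0 0.001 0.006 0 0 0;0 0.003 0.009 0 0 0;0 0.007 0.0116 0 0 0;0 0.012 0.0116 0 0 0;0 0.018 0.0116 0 0 0;0 0.025 0.0116 0 0 0;0 0.032 0.0116 0 0 0;0 0.039 0.0116 0 0 0;0 0.046 0.0116 0 0 0;0 0.053 0.0116 0 0 0;0 0.06 0.0116 0 0 0;0 0.067 0.0116 0 0 0;0 0.074 0.0116 0 0 0;0 0.081 0.0116 0 0 0;0 0.087 0.0116 0 0 0;0 0.092 0.0116 0 0 0;0 0.096 0.0116 0 0 0;0 0.099 0.0116 0 0 0;-0.0008 0.1003 0.0116 0 0 0'; python3 -m jog '0 0 0 0 0 0;0 0 0 0 0 0;0 0 0 0 0 0;0 0 0 0 0 0;0 0 0 0 0 0;0 0 0 0 0 0;0 0 0 0 0 0;0 0 0 0 0 0'; python3 look.py w5;python3 - <<'E'
from rig import r
import cv2,numpy as np
S=r.read_camera("scene")[:,:,::-1]
cv2.imwrite("pics/m3.png",np.vstack([cv2.resize(cv2.imread("pics/w5.png"),(480,300)),cv2.resize(S[165:265,200:360],(480,300),interpolation=cv2.INTER_CUBIC)]))
E
```

```text
clock: 14.12
position: [0.5734, -0.2047, 0.2495]
tcp_rot: [180.0, -0.0, 77.8]
contact_force: [0.4, -0.0, -4.0]
opening: 0.0083
grip_force: 43.8
clock: 14.78
position: [0.573, -0.2047, 0.2496]
tcp_rot: [180.0, 0.0, 77.7]
contact_force: [-0.1, 0.2, -5.5]
opening: 0.0081
grip_force: 43.8
```

View pics/m3.png

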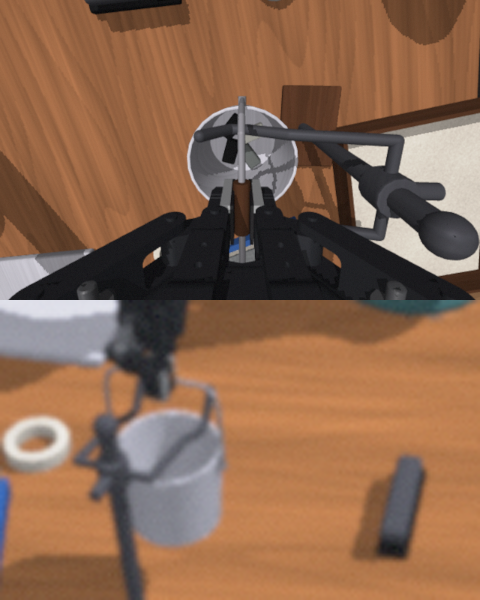

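Both prongs lie between the crosspiece and the rim, with the wire over the hollows. In the wrist view the +y prong has its tip at (200,135) and the wire at (241,130). I lower and feel for contact.

```bash
python3 -m jog '0 0 0.003 0 0 0;0 0 0.006 0 0 0;0 0 0.009 0 0 0;0 0 0.012 0 0 0;0 0 0.015 0 0 0;0 0 0.018 0 0 0;0 0 0.02 0 0 0;0 0 0.02 0 0 0;0 0 0.02 0 0 0' |grep -E "pos|cont"; python3 -m jog '0 0 0.001 0 0 0;0 0 0.002 0 0 0;0 0 0.003 0 0 0;0 0 0.003 0 0 0;0 0 0.003 0 0 0'|grep -E "pos|cont"
```

```text
position: [0.5729, -0.2046, 0.2293]
contact_force: [-0.8, -0.5, -5.8]
position: [0.5729, -0.2046, 0.2265]
contact_force: [-0.3, -0.1, -6.2]
```

```bash
python3 -m jog '0 0 0.001 0 0 0;0 0 0.002 0 0 0;0 0 0.003 0 0 0;0 0 0.003 0 0 0;0 0 0.003 0 0 0'|grep -E "pos|cont";python3 -m jog '0 0 0.001 0 0 0;0 0 0.002 0 0 0;0 0 0.003 0 0 0;0 0 0.003 0 0 0;0 0 0.003 0 0 0'|grep -E "pos|cont"
```

```text
position: [0.5729, -0.2046, 0.2234]
contact_force: [-0.7, 0.4, -5.2]
position: [0.5729, -0.2046, 0.2204]
contact_force: [-0.0, 0.5, -6.1]
```

Sleeve now about 0.239 m; I continue in finer steps.

```bash
python3 -m jog '0 0 0.001 0 0 0;0 0 0.002 0 0 0;0 0 0.002 0 0 0;0 0 0.002 0 0 0'|grep -E "pos|cont";python3 -m jog '0 0 0.001 0 0 0;0 0 0.002 0 0 0;0 0 0.002 0 0 0;0 0 0.002 0 0 0'|grep -E "pos|cont"
```

```text
position: [0.5729, -0.2046, 0.2184]
contact_force: [-0.2, 0.3, -5.4]
position: [0.5729, -0.2046, 0.2164]
contact_force: [0.3, 0.8, -5.8]
```

```bash
python3 -m jog '0 0 0.001 0 0 0;0 0 0.002 0 0 0;0 0 0.002 0 0 0;0 0 0.002 0 0 0'|grep -E "pos|cont"
```

```text
position: [0.5729, -0.2046, 0.2144]
contact_force: [0.2, 0.1, -5.9]
```

```bash
python3 -m jog '0 0 0.001 0 0 0;0 0 0.0015 0 0 0;0 0 0.0015 0 0 0;0 0 0.0015 0 0 0'|grep -E "pos|cont"
```

```text
position: [0.5729, -0.2046, 0.213]
contact_force: [0.7, 0.4, -6.2]
```

```bash
python3 -m jog '0 0 0.001 0 0 0;0 0 0.002 0 0 0;0 0 0.002 0 0 0;0 0 0.002 0 0 0'|grep -E "pos|cont"
```

```text
position: [0.5729, -0.2046, 0.2109]
contact_force: [-0.6, 1.2, -4.9]
```

```bash
python3 -m jog '0 0 0.001 0 0 0;0 0 0.0015 0 0 0;0 0 0.0015 0 0 0;0 0 0.0015 0 0 0'|grep -E "pos|cont"
```

```text
position: [0.5729, -0.2046, 0.2094]
contact_force: [1.2, 0.3, -5.1]
```

```bash
python3 -m jog '0 0 0.001 0 0 0;0 0 0.0015 0 0 0;0 0 0.0015 0 0 0;0 0 0.0015 0 0 0'|grep -E "pos|cont"
```

```text
position: [0.5729, -0.2046, 0.2079]
contact_force: [0.1, 0.6, -5.2]
```

```bash
python3 -m jog '0 0 0.001 0 0 0;0 0 0.0015 0 0 0;0 0 0.0015 0 0 0;0 0 0.0015 0 0 0'|grep -E "pos|cont"
```

```text
position: [0.5729, -0.2046, 0.2064]
contact_force: [0.1, -0.3, -5.8]
```

```bash
python3 -m jog '0 0 0.001 0 0 0;0 0 0.0015 0 0 0;0 0 0.0015 0 0 0;0 0 0.0015 0 0 0'|grep -E "pos|cont"
```

```text
position: [0.5729, -0.2046, 0.2049]
contact_force: [-0.9, 0.3, -5.8]
```

```bash
python3 -m jog '0 0 0.001 0 0 0;0 0 0.0015 0 0 0;0 0 0.0015 0 0 0;0 0 0.0015 0 0 0'|grep -E "pos|cont"
```

```text
position: [0.5729, -0.2046, 0.2035]
contact_force: [0.3, 0.2, -5.8]
```

```bash
python3 -m jog '0 0 0.001 0 0 0;0 0 0.0015 0 0 0;0 0 0.0015 0 0 0;0 0 0.0015 0 0 0'|grep -E "pos|cont"
```

```text
position: [0.5731, -0.2047, 0.2025]
contact_force: [-0.5, -0.6, -2.2]
```

Contact: the stand carries about 3.5 N. A touch more, hold, then release.

```bash
python3 -m jog '0 0 0.0004 0 0 0;0 0 0.0008 0 0 0;0 0 0.0008 0 0 0;0 0 0.0008 0 0 0;0 0 0.0008 0 0 0'|grep -E "pos|cont"
```

```text
position: [0.5733, -0.2048, 0.2021]
contact_force: [-1.4, 1.7, 2.9]
```

```bash
python3 look.py w6;python3 - <<'E'
from rig import r
import cv2,numpy as np
S=r.read_camera("scene")[:,:,::-1]
cv2.imwrite("pics/m4.png",np.vstack([cv2.resize(cv2.imread("pics/w6.png"),(480,300)),cv2.resize(S[165:265,200:360],(480,300),interpolation=cv2.INTER_CUBIC)]))
E
```

```text
(no output)
```

View pics/m4.png

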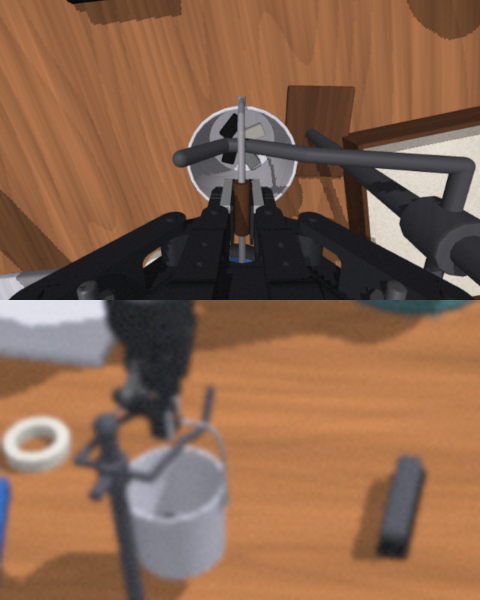

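The wire (241,145) lies in the prong's hollow, between the bends at about 232 and 248. Now I release.

```bash
python3 -m jog '0 0 0 0 0 0;0 0 0 0 0 0;0 0 0 0 0 0;0 0 0 0 0 0;0 0 0 0 0 0;0 0 0 0 0 0;0 0 0 0 0 0;0 0 0 0 0 0' 0.03 20; python3 -m jog '0 0 -0.004 0 0 0;0 0 -0.01 0 0 0;0 0 -0.018 0 0 0;0 0 -0.028 0 0 0;0 0 -0.04 0 0 0;0 0 -0.055 0 0 0;0 0 -0.07 0 0 0;0 0 -0.085 0 0 0;0 0 -0.1 0 0 0;0 0 -0.11 0 0 0;0 0 -0.12 0 0 0;0 0 -0.12 0 0 0;0 0 -0.12 0 0 0;0 0 -0.12 0 0 0;0 0 -0.12 0 0 0;0 0 -0.12 0 0 0;0 0 -0.12 0 0 0;0 0 -0.12 0 0 0;0 0 -0.12 0 0 0;0 0 -0.12 0 0 0'; python3 look.py w7;python3 - <<'E'
from rig import r
import cv2,numpy as np
S=r.read_camera("scene")[:,:,::-1]
cv2.imwrite("pics/m5.png",np.vstack([cv2.resize(cv2.imread("pics/w7.png"),(480,300)),cv2.resize(S[165:265,200:360],(480,300),interpolation=cv2.INTER_CUBIC)]))
E
```

```text
clock: 21.73
position: [0.573, -0.2047, 0.2012]
tcp_rot: [-180.0, -0.0, 77.7]
contact_force: [-0.2, -0.2, -1.0]
opening: 0.0298
grip_force: 0.0
clock: 23.4
position: [0.573, -0.2046, 0.3211]
tcp_rot: [-180.0, -0.0, 77.7]
contact_force: [-0.0, 0.1, -0.0]
opening: 0.0299
grip_force: 0.0
```

View pics/m5.png

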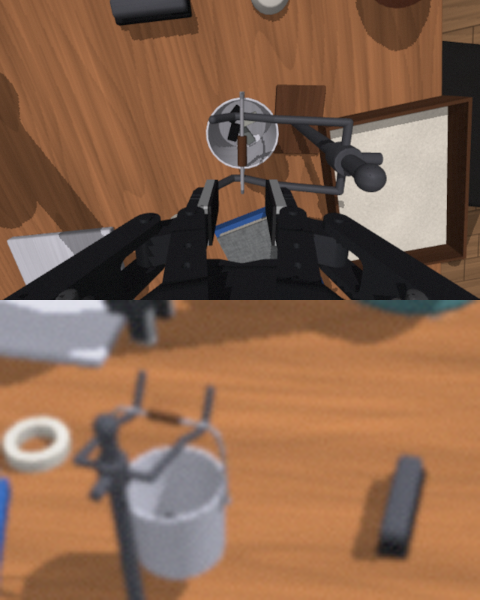

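The pail hangs on both prongs with its sleeve centred at (241,150), level and clear of the gripper. I let it settle briefly and hand in.

```bash
python3 -m jog '0 0 0 0 0 0;0 0 0 0 0 0;0 0 0 0 0 0;0 0 0 0 0 0;0 0 0 0 0 0;0 0 0 0 0 0;0 0 0 0 0 0;0 0 0 0 0 0;0 0 0 0 0 0;0 0 0 0 0 0;0 0 0 0 0 0;0 0 0 0 0 0;0 0 0 0 0 0;0 0 0 0 0 0;0 0 0 0 0 0;0 0 0 0 0 0;0 0 0 0 0 0;0 0 0 0 0 0;0 0 0 0 0 0;0 0 0 0 0 0' >/dev/null; python3 -c "
from rig import r
print(r.hand_in())"
```

```text
the job is handed in; nothing more can be done
None
```

The job is handed in at about 25 s of the 72 s: in the last pictures the pail hangs level by its bail on both prongs, with the gripper well clear. The hand-in gave no verdict.

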